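Dock the battery pack and swing its slotted stay over the bolt

ROBOT

A 6-joint arm with a two-finger parallel gripper is mounted at the origin on the work surface; the furniture and walls round the work are solid. World frame = base frame: x ahead of the robot, y to its left, z up, the work surface at z = 0. Lengths are in mm, angles in rad, forces in N, time in s.
With the tool pointing down it reaches from about 350 to 875 mm from the base axis. Payload 4.2 kg.
Tool frame: the origin (TCP) lies midway between the tips of the shut fingers; the grasp point (between the pads) lies 19 mm behind it; z points along the fingers, y is the line along which they close (so a half turn about z gives the same grasp; the last joint's range is limited). The gripper opens to 85 mm and grips with 20 to 120 N. Pads are 22 mm wide; open, the fingers measure 114 mm over their backs; the gripper's body (76 mm by 85 mm) begins 54 mm behind the grasp point. The pads swing forward as they close: fully open they stand 13 mm farther back than shut.
Start: joints at [1.391, 0.385, 0.008, 0, -1.194, -0.259], TCP at [265.5, 565.782, 231.312] pointing down, gripper open.
Joint ranges: [-3.14, 3.14], [-1.21, 2.06], [-1.07, 1.41], [-3.16, 2.05], [-2.99, -0.16], [-3.1, 3.1]. Speed limits (rad/s): [2.79, 2.79, 3.14, 3.14, 3.14, 3.14].

INTERFACE

Orientations are given as a unit quaternion [x, y, z, w].
In Python, from bench import sensors, get_image, camera_params, job_done gives the robot as it stands.
- The arm moves only by the tool servo_tool, never from a script. Its argument "motion" is a list of rows, each an object with "travel": the shift along the tool's x, y, z as a fraction of full scale, a list of three; "rot": the turn, a rotation vector about the tool's x, y, z as a fraction of full scale, a list of three; "hand": the opening, from 0 (shut) to 1 (fully open). In form: [{"travel": [x, y, z], "rot": [wx, wy, wz], "hand": hand}, ...]. A call has 1 to 10 rows; each row shifts and turns the commanded pose from where the row before left it, along the tool's axes as they then stand; what a row does not reach is not made up. Full scale, the value 1, is 25 cm for a shift and 360 degrees for a turn. A row lasts 1/12 s, in which the tool goes at most 41.7 mm and 7.16 degrees, less where a joint would pass 70% of its speed; a pose out of reach is approached as far as the arm can. A call with a number of a shift or a turn outside -1 to 1 is refused whole. A call with a gripper value outside its range is refused whole. The fingers move at their own pace and stop on an object; the grip force is fixed at half the most. Time passes only in rows, so rows that do not move let the fingers close. It gives the time, the measured TCP pose, the force, the opening and the grip force at its end, in the units of the state.
- sensors.read_state(): the state, without advancing time (a new reading comes with each control period).
- get_image(name): name is "scene" or "top" or "wrist"; returns (picture, depth): 420x560x3 uint8, red, green, blue; 420x560 float32, mm along the optical axis (not along the pixel's ray), 0 where there is no reading.
- camera_params(name): a dict with "camera_matrix" (3x3 intrinsics, pixels), "R" (3x3) and "t" (3): a world point X has camera coordinates R X + t; the wrist camera has in their place "mount" (4x4, takes a point from camera to tool coordinates, whose origin is the TCP and whose axes are the flange's). Camera axes: x right, y down, z forward; pixel columns grow to the right and rows downward; lengths in mm; the calibration is good to about 2 mm. A picture is of the moment at which its call begins: read the wrist's pose just before it. camera_params takes no time and is no camera call.
- job_done(): hands the job in; it is judged then, once.
The state is a dict: "clock": time; "joints": joint angles; "joint_vel": joint speeds; "joint_efforts": joint torques, N m; "position": TCP position; "ee_rot": TCP orientation; "contact_force": force on the tool from outside, world axes, zero at the start; "wrist_torque": the same for the moment, N m; "gripper_width": finger opening in mm; "grasp_force": force on a finger pad.
Only numpy, scipy, OpenCV 4.12 (cv2) and the standard library are available. Lean on these libraries where they do the work, as an engineer would, in place of code of your own. Each camera call takes 0.05 s, during which the arm holds its last target. There are 200 camera calls.

TASK

Push the battery pack along its dock rail until it is fully home and the roller catch has snapped back behind it. Then swing the steel stay over about its pivot bolt and press it fully down, so that its slot sits over the bolt on top of the pack. Leave the other things on the bench where they lie.

Things in the scene. Friction and masses are not known exactly. Their poses are not given: they have to be found in the camera images.
- dock: Fixed aluminium base plate, 125 (x) x 325 (y) x 10 mm; origin on the bench under the rail's centre line, plate from y -180 to +145 mm, z up. The dovetail rail runs along y, home end at +y. There a post (x +12 to +28 mm, 98 mm tall) carries the stay's pivot bolt. The catch lever lies along the rail's -x side.
- pack (a joint): Slide (m) of the black battery pack toward the dock's +y: 0 = out, 0.090 = fully home at a hard stop. A box 60 wide (dock x), 130 long, from 22 to 62 mm above the bench, centred on the rail, held captive by it. Friction 2 to 4 N, plus 2 to 6 N in the last 20 mm as it passes the catch. Stays where left.
- pack_end (a point): Centre of the pack's flat end face to be pushed (60 wide, 40 tall, facing the dock's -y), 42 mm above the bench; at home it lies at dock x = 0, y = -65 mm. Behind it there is only the plate (top at 10 mm) with rail strips up to 19 mm.
- pack_bolt (a point): Middle of the 8 mm steel bolt on top of the pack, level along the dock's x, 85 mm above the bench and 80 mm from the pushed end face; its lug and head reach up to 96 mm. At home: dock x = 0, y = 15 mm.
- catch (a joint): Sprung roller catch lever beside the pack, on an upright pin (rad): 0 = at rest. A rib on the pack's side pushes it out by about 0.1 in passing; it springs back to 0 when the pack is home and then holds it lightly. Needs no handling.
- stay (a joint): Swing (rad) of the slotted steel stay: 0 = level toward the dock's -y, slot over the pack's bolt; grows as the free end rises (pi/2 upright) and leans away to +y. Stiff pivot: stays at any angle, moves with 0.5 to 1.5 N at the end. Bar 7 mm thick (about dock x = 0), 151 mm long from the pivot.
- pivot_bolt (a point): Point on the axis of the stay's pivot bolt, in the stay's mid plane: dock x = 0, y = 115 mm, 85 mm above the bench. The axis is level, along the dock's x.
- stay_slot (a point): Seat point of the stay's slot, 100 mm from the pivot along the bar, where the bolt's axis lies when seated. The slot is 11.5 mm wide, 19 mm deep with rounded lips, open in the edge that faces down when seated; it goes over the 8 mm bolt only if the pack is fully home.
- stay_tab (a point): Centre of the outer face of the flat finger tab (26 x 26 x 4 mm) at the stay's free end, 138 mm from the pivot along the bar and 18 mm off its line, on the edge opposite to the slot. Seated, this face looks up, 103 mm above the bench; while the stay leans past upright it looks to the dock's +y and downward. Push here.
- side_cutters: Bystander: red-handled side cutters, 53 x 127 x 10 mm, origin at the centre of the underside.
- screwdriver: Bystander: small yellow-handled screwdriver, 14 x 145 x 14 mm, origin at the centre of the underside.
- film_tape: Bystander: roll of orange tape, 52 mm across and 15 mm tall, origin at the centre of the underside.
- tip_box: Bystander: small orange and grey box, 53 x 77 x 22 mm, origin at the centre of the underside.

How it is judged (in metres and radians):
On the way, in this order (a step that is already met when the one before it is completed fails the run):
1. the pack is fully home with the catch snapped back, the stay not yet down (value of joint pack above 0.0885 m and value of joint catch below 0.03 rad and value of joint stay above 0.3 rad), for 0.2 s.
2. the stay is down with its slot over the pack's bolt (value of joint pack above 0.0885 m and value of joint catch below 0.03 rad and value of joint stay below 0.05 rad and distance between stay_slot and pack_bolt below 0.006 m), for 0.2 s.
At the end, for the whole second after the job is handed in: The pack is home (slide over 88.5 of 90 mm) with the catch back at rest (under 0.03 rad), and the stay is fully down and still (under 0.05 rad), the pack's bolt seated in its slot (within 6 mm of the seat point) (all of step 2 and velocity of joint stay between -0.02 and 0.02 rad/s); the robot touches nothing.
It fails at once if a bystander (cutters, screwdriver, tape, box) is shifted by more than 30 mm (distance of any of side_cutters, screwdriver, film_tape, tip_box from where it was at the start of the episode above 0.03 m).
It also fails if it takes over 56 s, if anything falls off the work surface, if the arm or the gripper's body presses on something with over 40 N, if the wrist force passes 120 N, or if a joint passes its speed limit or range.

## Working session

There is one attempt and no reset: what is moved stays moved. The work goes in short steps, Python scripts to look and compute and a tool call to move; the robot and the scene stay as the last step left them, time stands still between calls to the robot, and variables do not carry over. Pictures are saved under pics/ and viewed, at most 10 in all, crops included, and the job is handed in when it is done.

Besides the shell and the picture viewer there is one more tool, called after "Emit:" by a JSON object that holds its "api" and its "payload". servo_tool: Moves the arm, as the interface text tells. Its arguments: {"type":"object","properties":{"motion":{"type":"array"}},"required":["motion"]}

```bash
mkdir -p pics
python3 - <<'E'
from bench import *
import cv2,numpy as np
for n in("scene","top"):
    p,d=get_image(n); np.savez(n+".npz",p=p,d=d); cv2.imwrite(f"pics/{n}.png",p[...,::-1])
    c=camera_params(n); print(n,{k:np.round(v,4).tolist() for k,v in c.items()})
c=camera_params("wrist");print({k:np.round(v,4).tolist() for k,v in c.items()})
s=sensors.read_state();print(s)
E
```

```text
scene {'camera_matrix': [[395.0215, 0.0, 284.1846], [0.0, 395.0215, 208.7072], [0.0, 0.0, 1.0]], 'R': [[0.5115, -0.8592, -0.0129], [-0.6761, -0.3931, -0.6232], [0.5304, 0.3275, -0.782]], 't': [-251.0798, 473.1465, 732.3057]}
top {'camera_matrix': [[477.5352, 0.0, 282.9492], [0.0, 477.5352, 206.2423], [0.0, 0.0, 1.0]], 'R': [[-0.0102, -0.9999, -0.0033], [-0.9784, 0.0106, -0.2063], [0.2063, 0.0011, -0.9785]], 't': [54.3404, 611.2328, 1492.0783]}
{'camera_matrix': [[345.6791, 0.0, 281.3113], [0.0, 345.6791, 208.1598], [0.0, 0.0, 1.0]], 'mount': [[-0.0012, -0.9535, -0.3013, 77.8136], [1.0, -0.0011, -0.0004, 0.5636], [0.0, -0.3013, 0.9535, -141.1186], [0.0, 0.0, 0.0, 1.0]]}
{'clock': 0.1, 'joints': array([ 1.39061714e+00,  3.85509362e-01,  6.76007519e-03, -4.29282900e-04,
       -1.19398348e+00, -2.58637329e-01]), 'joint_vel': array([-0.00024932, -0.00158313,  0.00151719,  0.00134262, -0.00033189,
       -0.00103895]), 'joint_efforts': array([-8.06461649e-04, -3.93316984e+01,  1.88929850e+01,  4.19797495e+00,
       -2.55348568e-03,  3.99732983e-06]), 'position': array([265.28710017, 565.33515618, 230.31293399]), 'ee_rot': array([ 9.76008703e-01, -2.17729271e-01, -1.61379892e-04,  9.75301447e-04]), 'contact_force': array([-0.01226995,  0.47510903, -0.20050035]), 'wrist_torque': array([-0.0447516 ,  0.00820132, -0.01011165]), 'grasp_force': 0.0, 'gripper_width': 85.37086053031597}
```

View pics/scene.png

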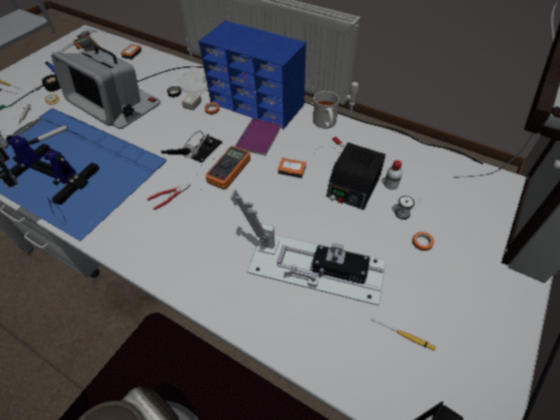

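View pics/top.png

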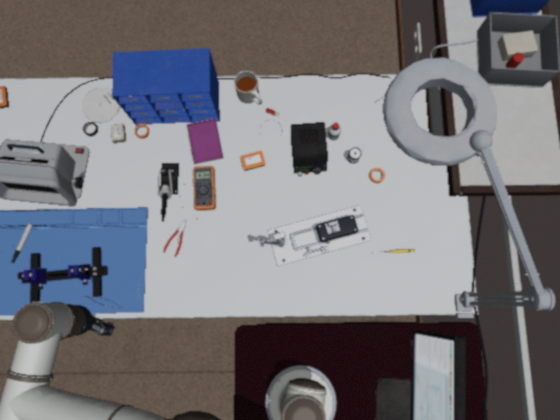

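The scene shows the dock at about (315,268), with the stay leaning away to the upper left at (250,215) and the pack at (342,263). In the top view the plate spans about (270–370, 207–265). Home end is on the left (world +y), with the pack at (337,229), the stay tip at (250,238), the screwdriver at (400,251), the tape at (377,175) and the cutters at (175,240).

```bash
cat > h.py <<'E'
import numpy as np,cv2
from bench import *
def cloud(p,d,K,R,t):
    v,u=np.mgrid[:d.shape[0],:d.shape[1]]
    c=np.stack([(u-K[0,2])/K[0,0]*d,(v-K[1,2])/K[1,1]*d,d],-1)
    return (c-t)@R      # R^T (c-t)
E
python3 - <<'E'
from h import *
import cv2
for n in("scene","top"):
    z=np.load(n+".npz");c=camera_params(n);K,R,t=map(np.array,(c["camera_matrix"],c["R"],c["t"]))
    W=cloud(z["p"],z["d"],K,R,t);ok=z["d"]>0
    roi=ok&(W[...,0]>380)&(W[...,0]<680)&(W[...,1]>-280)&(W[...,1]<220)
    print(n,"bench z",np.median(W[...,2][roi]))
    for lo,hi in((5,16),(55,68),(75,110),(110,260)):
        m=(roi&(W[...,2]>lo)&(W[...,2]<hi)).astype(np.uint8)
        k,l,s,_=cv2.connectedComponentsWithStats(m)
        for i in range(1,k):
            if s[i,4]<12: continue
            P=W[l==i]; r=cv2.minAreaRect(P[:,:2].astype(np.float32))
            print(lo,hi,s[i,4],np.round(P.mean(0)),"rect",np.round(r[0]),np.round(r[1]),round(r[2],1),"zmax",round(P[:,2].max()))
t=cv2.imread("pics/top.png")[195:275,235:425];s=cv2.imread("pics/scene.png")[180:310,215:415]
im=np.vstack([cv2.resize(t,(760,320),interpolation=2)]);cv2.imwrite("pics/topz.png",im)
E
```

```text
scene bench z 1.2489161552288777
5 16 3095 [504. -67.  11.] rect [525. -73.] [128. 325.] 14.4 zmax 16
5 16 145 [ 608. -200.   11.] rect [ 606. -200.] [36. 38.] 16.1 zmax 16
55 68 15 [510.  46.  62.] rect [512.  45.] [ 5. 13.] 71.4 zmax 68
55 68 1155 [ 536. -131.   62.] rect [ 536. -129.] [ 68. 130.] 16.2 zmax 68
75 110 226 [498.  56.  94.] rect [501.  59.] [37. 46.] 80.9 zmax 110
75 110 131 [ 541. -112.   90.] rect [ 538. -111.] [38. 25.] 1.3 zmax 99
110 260 454 [482.  87. 173.] rect [487.  88.] [25. 64.] 23.2 zmax 226
top bench z 2.9322418398246106
5 16 2064 [519. -59.  10.] rect [523. -70.] [132. 325.] 14.6 zmax 16
55 68 607 [ 538. -125.   61.] rect [ 537. -125.] [ 65. 129.] 16.0 zmax 68
75 110 55 [ 540. -109.   91.] rect [ 537. -110.] [37. 24.] 18.5 zmax 99
75 110 96 [501.  60.  94.] rect [498.  60.] [42. 34.] 13.4 zmax 105
110 260 120 [480.  94. 184.] rect [486.  91.] [24. 65.] 24.4 zmax 226
```

View pics/topz.png

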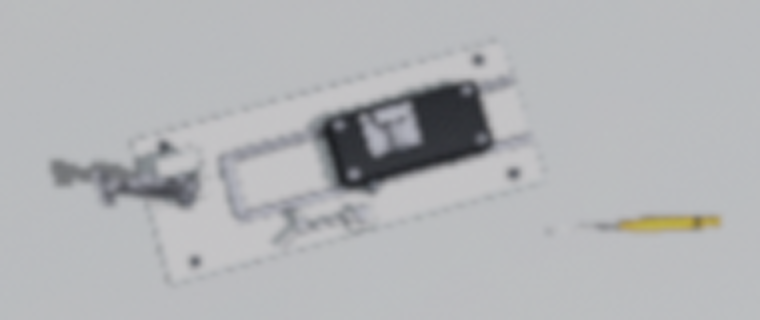

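Emit:
{"api": "servo_tool", "payload": {"motion": [{"travel": [0, 0, -0.06], "rot": [0, 0, 0.0175], "hand": 0}, {"travel": [0, 0, -0.06], "rot": [0, 0, 0.0175], "hand": 0}, {"travel": [0, 0, -0.06], "rot": [0, 0, 0.0175], "hand": 0}, {"travel": [0, 0, -0.06], "rot": [0, 0, 0.0175], "hand": 0}, {"travel": [0, 0, -0.06], "rot": [0, 0, 0.0175], "hand": 0}, {"travel": [0, 0, -0.06], "rot": [0, 0, 0.0175], "hand": 0}, {"travel": [0, 0, -0.06], "rot": [0, 0, 0.0175], "hand": 0}, {"travel": [0, 0, -0.06], "rot": [0, 0, 0.0175], "hand": 0}, {"travel": [0, 0, 0], "rot": [0, 0, 0], "hand": 0}]}}

```text
clock: 0.85
position: [266.1, 566.7, 354.4]
ee_rot: [0.79, -0.613, -0.001, -0.003]
contact_force: [-0.1, 0.1, 0.5]
gripper_width: -0.2
grasp_force: 0.0
```

```bash
cat >> h.py <<'E'
from scipy.spatial.transform import Rotation as Ro
O=np.array([519.6,-54.6,0]);TH=np.radians(14.5)
D=np.array([[np.cos(TH),-np.sin(TH),0],[np.sin(TH),np.cos(TH),0],[0,0,1]])
def st(target=None):
    s=sensors.read_state();r=Ro.from_quat(s["ee_rot"]).as_matrix()
    print("t",round(s["clock"],2),"dock",np.round(D.T@(s["position"]-O),1),"F",np.round(D.T@s["contact_force"],1),"tool in dock",np.round(D.T@r,3).tolist(),"w",round(s["gripper_width"]),"j",np.round(s["joints"],2))
    if target is not None:
        print("tool frac",np.round(r.T@(O+D@np.array(target,float)-s["position"])/250,3))
E
python3 -c "
from h import *
st([0,-172,330])"
```

```text
t 0.85 dock [-89.9 665.  354.4] F [-0.   0.1  0.5] tool in dock [[-0.002, -1.0, 0.003], [-1.0, 0.002, 0.004], [-0.004, -0.003, -1.0]] w 0 j [ 1.39  0.33  0.23  0.   -1.46 -1.14]
tool frac [ 3.347 -0.367  0.084]
```

Emit:
{"api": "servo_tool", "payload": {"motion": [{"travel": [0.16, -0.018, 0], "rot": [0, 0, 0], "hand": 0}, {"travel": [0.16, -0.018, 0], "rot": [0, 0, 0], "hand": 0}, {"travel": [0.16, -0.018, 0], "rot": [0, 0, 0], "hand": 0}, {"travel": [0.16, -0.018, 0], "rot": [0, 0, 0], "hand": 0}, {"travel": [0.16, -0.018, 0], "rot": [0, 0, 0], "hand": 0}, {"travel": [0.16, -0.018, 0], "rot": [0, 0, 0], "hand": 0}, {"travel": [0.16, -0.018, 0], "rot": [0, 0, 0], "hand": 0}, {"travel": [0.16, -0.018, 0], "rot": [0, 0, 0], "hand": 0}, {"travel": [0.16, -0.018, 0], "rot": [0, 0, 0], "hand": 0}, {"travel": [0.16, -0.018, 0], "rot": [0, 0, 0], "hand": 0}]}}

```text
clock: 1.68
position: [408.6, 187.5, 350.3]
ee_rot: [0.792, -0.611, -0.0, 0.001]
contact_force: [0.3, 0.6, 0.1]
gripper_width: 0.0
grasp_force: 0.0
```

Emit:
{"api": "servo_tool", "payload": {"motion": [{"travel": [0.16, -0.018, 0], "rot": [0, 0, 0], "hand": 0}, {"travel": [0.16, -0.018, 0], "rot": [0, 0, 0], "hand": 0}, {"travel": [0.16, -0.018, 0], "rot": [0, 0, 0], "hand": 0}, {"travel": [0.16, -0.018, 0], "rot": [0, 0, 0], "hand": 0}, {"travel": [0.16, -0.018, 0], "rot": [0, 0, 0], "hand": 0}, {"travel": [0.16, -0.018, 0], "rot": [0, 0, 0], "hand": 0}, {"travel": [0.16, -0.018, 0], "rot": [0, 0, 0], "hand": 0}, {"travel": [0.16, -0.018, 0], "rot": [0, 0, 0], "hand": 0}, {"travel": [0.16, -0.018, 0], "rot": [0, 0, 0], "hand": 0}, {"travel": [0.147, -0.01, 0], "rot": [0, 0, 0], "hand": 0}]}}

```text
clock: 2.52
position: [549.8, -185.9, 349.6]
ee_rot: [0.791, -0.611, -0.001, 0.0]
contact_force: [2.6, -6.1, 12.4]
gripper_width: 0.0
grasp_force: 0.0
```

Emit:
{"api": "servo_tool", "payload": {"motion": [{"travel": [0.0, 0, 0], "rot": [0, 0, 0], "hand": 0}, {"travel": [0.0, 0, 0], "rot": [0, 0, 0], "hand": 0}]}}

```text
clock: 2.68
position: [549.2, -185.2, 348.3]
ee_rot: [0.79, -0.613, -0.002, 0.001]
contact_force: [-0.3, -0.3, 0.4]
gripper_width: -0.1
grasp_force: 0.0
```

```bash
python3 -c "
from h import *
st([0,-172,36])
p,d=get_image('wrist');cv2.imwrite('pics/w1.png',p[...,::-1])
"
```

```text
t 2.68 dock [  -4.1 -133.9  348.3] F [-0.4 -0.2  0.4] tool in dock [[-0.002, -1.0, -0.005], [-1.0, 0.002, 0.002], [-0.002, 0.005, -1.0]] w 0 j [-0.05  0.25  0.11 -0.   -1.43  0.3 ]
tool frac [ 0.155 -0.022  1.249]
```

View pics/w1.png

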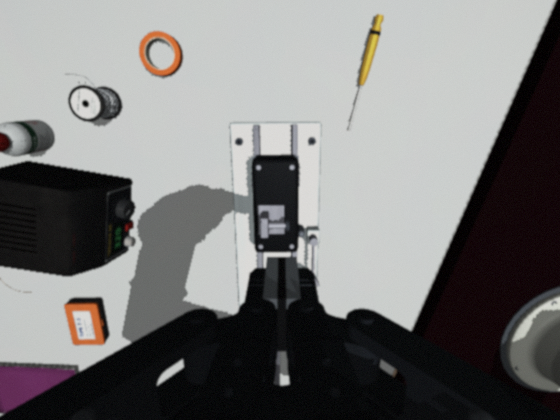

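The wrist view looks along the rail: plate end at row 122 (cols 231–321), pack end at row 156 (cols 254–299), pack bolt at (273,227), and nothing lies behind the pack.

```bash
cat >> h.py <<'E'
def wray(px,z,pos,q):
    c=camera_params("wrist");K=np.array(c["camera_matrix"]);M=np.array(c["mount"]);r=Ro.from_quat(q).as_matrix()
    d=r@M[:3,:3]@np.linalg.solve(K,[px[0],px[1],1]);o=np.array(pos)+r@M[:3,3]
    return np.round(D.T@(o+d*(z-o[2])/d[2]-O),1)
E
python3 -c "
from h import *
s=sensors.read_state()
for n,p,z in (('plateL',(231,122),10),('plateR',(321,122),10),('packL',(254,156),62),('packR',(298,156),62),('far',(275,251),62),('bolt',(276,227),89)): print(n,wray(p,z,s['position'],s['ee_rot']))"
```

```text
plateL [  63.6 -180.9   10. ]
plateR [ -58.1 -180.7   10. ]
packL [  29.7 -143.1   62. ]
packR [ -24.9 -143.    62. ]
far [  4.5 -14.3  62. ]
bolt [  2.6 -59.2  89. ]
```

Emit:
{"api": "servo_tool", "payload": {"motion": [{"travel": [0.08, -0.013, 0.1], "rot": [0, 0, 0], "hand": 0}, {"travel": [0.08, -0.013, 0.1], "rot": [0, 0, 0], "hand": 0}, {"travel": [0, 0, 0.14], "rot": [0, 0, 0], "hand": 0}, {"travel": [0, 0, 0.14], "rot": [0, 0, 0], "hand": 0}, {"travel": [0, 0, 0.14], "rot": [0, 0, 0], "hand": 0}, {"travel": [0, 0, 0.14], "rot": [0, 0, 0], "hand": 0}, {"travel": [0, 0, 0.14], "rot": [0, 0, 0], "hand": 0}, {"travel": [0, 0, 0.12], "rot": [0, 0, 0], "hand": 0}, {"travel": [0, 0, 0.0], "rot": [0, 0, 0], "hand": 0}, {"travel": [0, 0, 0], "rot": [0, 0, 0], "hand": 0}]}}

```text
clock: 3.57
position: [565.5, -219.8, 95.9]
ee_rot: [0.791, -0.611, -0.001, 0.001]
contact_force: [0.7, 0.3, 0.7]
gripper_width: 0.0
grasp_force: 0.0
```

```bash
sed -i 's/519.6,-54.6,0/522,-54,0/' h.py; python3 -c "
from h import *
st([0,-172,38])
"
```

```text
t 3.57 dock [   0.6 -171.4   95.9] F [0.8 0.1 0.7] tool in dock [[0.002, -1.0, -0.003], [-1.0, -0.002, 0.001], [-0.001, 0.003, -1.0]] w 0 j [-0.1   0.48 -0.21  0.   -0.88  0.36]
tool frac [0.003 0.002 0.231]
```

Emit:
{"api": "servo_tool", "payload": {"motion": [{"travel": [0, 0, 0.1], "rot": [0, 0, 0], "hand": 0}, {"travel": [0, 0, 0.1], "rot": [0, 0, 0], "hand": 0}, {"travel": [0, 0, 0.03], "rot": [0, 0, 0], "hand": 0}, {"travel": [0, 0, 0], "rot": [0, 0, 0], "hand": 0}, {"travel": [-0.03, 0, 0], "rot": [0, 0, 0], "hand": 0}, {"travel": [-0.03, 0, 0], "rot": [0, 0, 0], "hand": 0}, {"travel": [-0.03, 0, 0], "rot": [0, 0, 0], "hand": 0}, {"travel": [-0.03, 0, 0], "rot": [0, 0, 0], "hand": 0}, {"travel": [0, 0, 0], "rot": [0, 0, 0], "hand": 0}]}}

```text
clock: 4.32
position: [558.6, -190.4, 40.1]
ee_rot: [0.791, -0.612, 0.001, -0.001]
contact_force: [-0.2, -0.0, 0.3]
gripper_width: -0.1
grasp_force: 0.0
```

```bash
python3 -c "
from h import *
st([0,-76,38])
"
```

```text
t 4.32 dock [   1.3 -141.3   40.1] F [-0.2  0.   0.3] tool in dock [[0.001, -1.0, 0.002], [-1.0, -0.001, -0.0], [0.0, -0.002, -1.0]] w 0 j [-0.05  0.53 -0.31 -0.   -0.74  0.31]
tool frac [-0.261  0.005  0.008]
```

Emit:
{"api": "servo_tool", "payload": {"motion": [{"travel": [-0.03, 0, 0], "rot": [0, 0, 0], "hand": 0}, {"travel": [-0.03, 0, 0], "rot": [0, 0, 0], "hand": 0}, {"travel": [-0.03, 0, 0], "rot": [0, 0, 0], "hand": 0}, {"travel": [-0.03, 0, 0], "rot": [0, 0, 0], "hand": 0}, {"travel": [-0.03, 0, 0], "rot": [0, 0, 0], "hand": 0}]}}

```text
clock: 4.73
position: [549.2, -154.9, 39.0]
ee_rot: [0.791, -0.612, 0.0, -0.0]
contact_force: [0.6, -3.7, 2.0]
gripper_width: 0.1
grasp_force: 1.6
```

Emit:
{"api": "servo_tool", "payload": {"motion": [{"travel": [-0.02, 0, 0], "rot": [0, 0, 0], "hand": 0}, {"travel": [-0.02, 0, 0], "rot": [0, 0, 0], "hand": 0}, {"travel": [-0.02, 0, 0], "rot": [0, 0, 0], "hand": 0}]}}

```text
clock: 4.98
position: [545.4, -140.8, 38.9]
ee_rot: [0.791, -0.612, 0.0, 0.0]
contact_force: [1.2, -5.3, 1.6]
gripper_width: 0.1
grasp_force: 2.7
```

```bash
python3 -c "
from h import *
st([0,-76,38])
"
```

```text
t 4.98 dock [  0.9 -89.9  38.9] F [-0.2 -5.4  1.6] tool in dock [[-0.0, -1.0, 0.0], [-1.0, 0.0, -0.001], [0.001, -0.0, -1.0]] w 0 j [ 0.04  0.49 -0.38  0.   -0.7   0.22]
tool frac [-0.056  0.004  0.003]
```

Emit:
{"api": "servo_tool", "payload": {"motion": [{"travel": [-0.012, 0, 0], "rot": [0, 0, 0], "hand": 0}, {"travel": [-0.012, 0, 0], "rot": [0, 0, 0], "hand": 0}, {"travel": [-0.012, 0, 0], "rot": [0, 0, 0], "hand": 0}]}}

```text
clock: 5.23
position: [543.0, -132.0, 38.8]
ee_rot: [0.79, -0.613, -0.0, -0.0]
contact_force: [1.1, -2.1, 1.9]
gripper_width: -0.3
grasp_force: 1.4
```

Emit:
{"api": "servo_tool", "payload": {"motion": [{"travel": [-0.012, 0, 0], "rot": [0, 0, 0], "hand": 0}, {"travel": [0, 0, 0], "rot": [0, 0, 0], "hand": 0}]}}

```text
clock: 5.4
position: [541.7, -128.6, 38.5]
ee_rot: [0.79, -0.613, -0.001, 0.0]
contact_force: [0.1, 0.3, 0.0]
gripper_width: -0.4
grasp_force: 0.1
```

Emit:
{"api": "servo_tool", "payload": {"motion": [{"travel": [-0.012, 0, 0], "rot": [0, 0, 0], "hand": 0}, {"travel": [0, 0, 0], "rot": [0, 0, 0], "hand": 0}]}}

```text
clock: 5.57
position: [541.5, -127.8, 38.5]
ee_rot: [0.791, -0.612, 0.0, 0.001]
contact_force: [2.2, -8.7, -1.5]
gripper_width: 0.3
grasp_force: 4.9
```

```bash
python3 -c "
from h import *
st([0,-76,38])
"
```

```text
t 5.57 dock [  0.4 -76.3  38.5] F [-0.  -9.  -1.5] tool in dock [[-0.0, -1.0, -0.001], [-1.0, 0.0, -0.002], [0.002, 0.001, -1.0]] w 0 j [ 0.06  0.48 -0.39  0.   -0.69  0.19]
tool frac [-0.001  0.002  0.002]
```

Emit:
{"api": "servo_tool", "payload": {"motion": [{"travel": [-0.01, 0, 0], "rot": [0, 0, 0], "hand": 0}, {"travel": [0, 0, 0], "rot": [0, 0, 0], "hand": 0}]}}

```text
clock: 5.73
position: [541.5, -127.6, 38.6]
ee_rot: [0.791, -0.612, 0.002, 0.002]
contact_force: [3.9, -21.2, -4.8]
gripper_width: 0.1
grasp_force: 10.5
```

Emit:
{"api": "servo_tool", "payload": {"motion": [{"travel": [-0.01, 0, 0], "rot": [0, 0, 0], "hand": 0}, {"travel": [0, 0, 0], "rot": [0, 0, 0], "hand": 0}, {"travel": [0, 0, 0], "rot": [0, 0, 0], "hand": 0}]}}

```text
clock: 5.98
position: [541.5, -127.5, 38.6]
ee_rot: [0.791, -0.612, 0.003, 0.002]
contact_force: [6.4, -30.7, -7.6]
gripper_width: 0.3
grasp_force: 15.8
```

Emit:
{"api": "servo_tool", "payload": {"motion": [{"travel": [0.04, 0, 0], "rot": [0, 0, 0], "hand": 0}, {"travel": [0.08, 0, 0], "rot": [0, 0, 0], "hand": 0}, {"travel": [0, 0, -0.14], "rot": [0, 0, 0], "hand": 0}, {"travel": [0, 0, -0.16], "rot": [0, 0, 0], "hand": 0}, {"travel": [0, 0, -0.16], "rot": [0, 0, 0], "hand": 0}, {"travel": [0, 0, -0.16], "rot": [0, 0, 0], "hand": 0}, {"travel": [0, 0, -0.16], "rot": [0, 0, 0], "hand": 0}, {"travel": [0, 0, -0.16], "rot": [0, 0, 0], "hand": 0}, {"travel": [0, 0, -0.16], "rot": [0, 0, 0], "hand": 0}, {"travel": [0, 0, -0.08], "rot": [0, 0, 0], "hand": 0}]}}

```text
clock: 6.82
position: [548.4, -150.5, 339.0]
ee_rot: [0.791, -0.612, 0.003, -0.002]
contact_force: [0.4, -0.4, 1.2]
gripper_width: 0.1
grasp_force: 0.0
```

Run:
```python
from h import *
st([0,-100,330])
p,d=get_image("scene");c=camera_params("scene");K,R,t=map(np.array,(c["camera_matrix"],c["R"],c["t"]))
W=(cloud(p,d,K,R,t)-O)@D
m=(d>0)&(abs(W[...,0])<20)&(W[...,1]>60)&(W[...,1]<260)&(W[...,2]>115)&(W[...,2]<260)
P=W[m];
for z in range(115,245,10):
    q=P[(P[:,2]>=z)&(P[:,2]<z+10)]
    if len(q):print(z,len(q),np.round(q.min(0)),np.round(q.max(0)),np.round(np.median(q,0)))
m2=(d>0)&(abs(W[...,0])<28)&(W[...,1]>-100)&(W[...,1]<80)&(W[...,2]>58)&(W[...,2]<66);print("pack y",np.percentile(W[m2][:,1],[1,50,99]))
b=(d>0)&(abs(W[...,0])<28)&(W[...,1]>-100)&(W[...,1]<60)&(W[...,2]>78)&(W[...,2]<105);print("bolt",np.median(W[b],0))
cv2.imwrite("pics/s2.png",cv2.resize(p[170:310,200:400,::-1],(800,560),interpolation=cv2.INTER_CUBIC))
```

```text
t 6.82 dock [   1.4 -100.   339. ] F [ 0.3 -0.5  1.2] tool in dock [[-0.0, -1.0, 0.006], [-1.0, 0.0, -0.002], [0.002, -0.006, -1.0]] w 0 j [ 0.02  0.23  0.05  0.   -1.39  0.24]
tool frac [-0.     0.006  0.036]
115 34 [ -7. 113. 115.] [  0. 142. 125.] [ -5. 125. 119.]
125 36 [ -7. 119. 125.] [  3. 147. 135.] [ -4. 128. 130.]
135 35 [ -6. 122. 135.] [  2. 149. 145.] [ -4. 134. 140.]
145 34 [ -6. 124. 145.] [  1. 154. 155.] [ -4. 137. 151.]
155 33 [ -7. 129. 156.] [  2. 156. 165.] [ -5. 144. 161.]
165 49 [ -6. 126. 166.] [  2. 160. 175.] [ -4. 142. 171.]
175 34 [ -6. 129. 175.] [  1. 163. 185.] [ -4. 149. 179.]
185 33 [ -7. 135. 186.] [ -3. 166. 195.] [ -5. 153. 192.]
195 60 [-14. 135. 195.] [  2. 169. 205.] [ -4. 152. 200.]
205 50 [-16. 158. 205.] [ 11. 173. 215.] [ -4. 168. 211.]
215 44 [-15. 162. 215.] [ 10. 177. 225.] [ -4. 173. 221.]
225 1 [  5. 176. 225.] [  5. 176. 225.] [  5. 176. 225.]
pack y [-64.85142727 -10.95872399  61.03505555]
bolt [ 8.23177401 12.7240818  90.87965921]
```

View pics/s2.png

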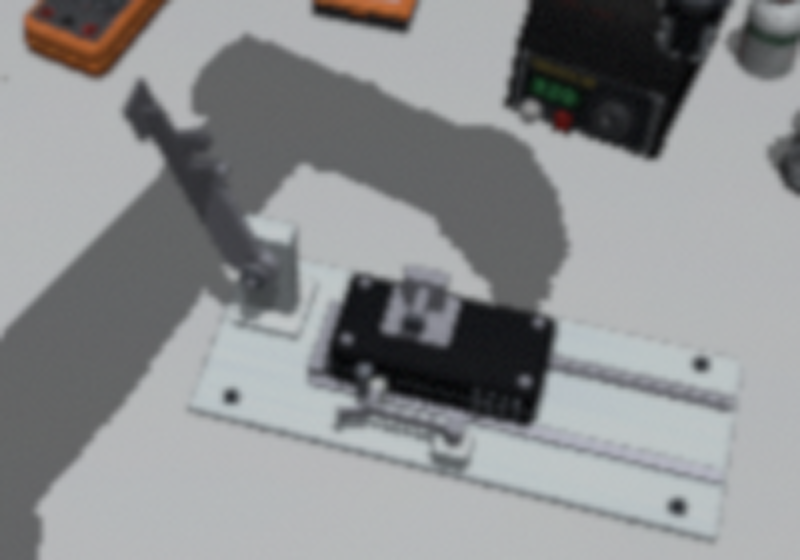

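Pack at home (its span is -65..+61 mm), catch lever lying along the rail, stay still leaning at about 108°; its tab is in the crop at (140,110). Next I move beyond the tab on its +y side.

Emit:
{"api": "servo_tool", "payload": {"motion": [{"travel": [-0.156, 0.002, 0], "rot": [0, 0, 0], "hand": 0}, {"travel": [-0.156, 0.002, 0], "rot": [0, 0, 0], "hand": 0}, {"travel": [-0.156, 0.002, 0], "rot": [0, 0, 0], "hand": 0}, {"travel": [-0.156, 0.002, 0], "rot": [0, 0, 0], "hand": 0}, {"travel": [-0.156, 0.002, 0], "rot": [0, 0, 0], "hand": 0}, {"travel": [-0.156, 0, 0], "rot": [0, 0, 0], "hand": 0}, {"travel": [-0.156, 0, 0], "rot": [0, 0, 0], "hand": 0}, {"travel": [-0.156, 0, 0], "rot": [0, 0, 0], "hand": 0}, {"travel": [0, 0, 0], "rot": [0, 0, 0], "hand": 0}, {"travel": [0, 0, 0], "rot": [0, 0, 0], "hand": 0}]}}

```text
clock: 7.7
position: [466.0, 152.8, 332.6]
ee_rot: [0.792, -0.611, -0.001, 0.001]
contact_force: [0.2, -0.4, 0.6]
gripper_width: 0.2
grasp_force: 0.0
```

```bash
python3 -c "
from h import *
st([-1,215,197])
"
```

```text
t 7.7 dock [ -2.4 214.2 332.6] F [ 0.1 -0.4  0.6] tool in dock [[0.004, -1.0, -0.003], [-1.0, -0.004, 0.0], [-0.0, 0.003, -1.0]] w 0 j [ 0.65  0.09 -0.13 -0.   -1.35 -0.39]
tool frac [-0.003 -0.007  0.542]
```

Emit:
{"api": "servo_tool", "payload": {"motion": [{"travel": [0, -0.006, 0.14], "rot": [0, 0, 0], "hand": 0}, {"travel": [0, 0, 0.14], "rot": [0, 0, 0], "hand": 0}, {"travel": [0, 0, 0.14], "rot": [0, 0, 0], "hand": 0}, {"travel": [0, 0, 0.12], "rot": [0, 0, 0], "hand": 0}, {"travel": [0, 0, 0], "rot": [0, 0, 0], "hand": 0}, {"travel": [0.03, 0, 0], "rot": [0, 0, 0], "hand": 0}, {"travel": [0.03, 0, 0], "rot": [0, 0, 0], "hand": 0}, {"travel": [0.03, 0, 0], "rot": [0, 0, 0], "hand": 0}, {"travel": [0.03, 0, 0], "rot": [0, 0, 0], "hand": 0}]}}

```text
clock: 8.45
position: [477.9, 121.9, 201.1]
ee_rot: [0.79, -0.613, 0.001, -0.002]
contact_force: [0.9, 1.1, 1.5]
gripper_width: 0.2
grasp_force: 0.7
```

Emit:
{"api": "servo_tool", "payload": {"motion": [{"travel": [0.03, 0, 0], "rot": [0, 0, 0], "hand": 0}, {"travel": [0.03, 0, 0], "rot": [0, 0, 0], "hand": 0}, {"travel": [0.03, 0, 0], "rot": [0, 0, 0], "hand": 0}, {"travel": [0.03, 0, 0], "rot": [0, 0, 0], "hand": 0}, {"travel": [0, 0, 0], "rot": [0, 0, 0], "hand": 0}]}}

```text
clock: 8.87
position: [484.0, 91.8, 198.8]
ee_rot: [0.79, -0.613, -0.0, 0.0]
contact_force: [1.0, 0.7, -0.2]
gripper_width: -0.3
grasp_force: 0.0
```

```bash
cat > stay.py <<'E'
from h import *
st()
p,d=get_image("scene");c=camera_params("scene");K,R,t=map(np.array,(c["camera_matrix"],c["R"],c["t"]))
W=(cloud(p,d,K,R,t)-O)@D
m=(d>0)&(abs(W[...,0]+4)<3.5)&(W[...,2]>100)&(np.hypot(W[...,1]-115,W[...,2]-85)<130)&(np.hypot(W[...,1]-115,W[...,2]-85)>30)
q=W[m]-[0,115,85];print(len(q),"stay angle deg",np.degrees(np.median(np.arctan2(q[:,2],-q[:,1]))))
E
python3 stay.py
```

```text
t 8.87 dock [ -0.3 150.6 198.8] F [ 1.2  0.4 -0.2] tool in dock [[-0.002, -1.0, -0.001], [-1.0, 0.002, -0.0], [0.0, 0.001, -1.0]] w 0 j [ 0.52  0.19 -0.36  0.   -1.03 -0.27]
319 stay angle deg 94.05208647078089
```

Emit:
{"api": "servo_tool", "payload": {"motion": [{"travel": [0.036, 0, -0.018], "rot": [0, 0, 0], "hand": 0}, {"travel": [0.036, 0, -0.018], "rot": [0, 0, 0], "hand": 0}, {"travel": [0.036, 0, -0.018], "rot": [0, 0, 0], "hand": 0}, {"travel": [0.036, 0, -0.018], "rot": [0, 0, 0], "hand": 0}, {"travel": [0.036, 0, 0], "rot": [0, 0, 0], "hand": 0}, {"travel": [0, 0, 0], "rot": [0, 0, 0], "hand": 0}]}}

```text
clock: 9.42
position: [495.7, 48.0, 217.3]
ee_rot: [0.79, -0.613, 0.0, -0.0]
contact_force: [-0.2, 0.2, 0.4]
gripper_width: -0.1
grasp_force: 0.0
```

```bash
python3 stay.py
```

```text
t 9.42 dock [1.000e-01 1.054e+02 2.173e+02] F [-0.1  0.3  0.4] tool in dock [[-0.002, -1.0, 0.001], [-1.0, 0.002, -0.0], [0.0, -0.001, -1.0]] w 0 j [ 0.42  0.18 -0.32  0.   -1.07 -0.17]
301 stay angle deg 75.79149504783537
```

As planned (75°). Continue along the arc.

Emit:
{"api": "servo_tool", "payload": {"motion": [{"travel": [0.048, 0, 0.004], "rot": [0, 0, 0], "hand": 0}, {"travel": [0.048, 0, 0.004], "rot": [0, 0, 0], "hand": 0}, {"travel": [0.048, 0, 0.004], "rot": [0, 0, 0], "hand": 0}, {"travel": [0.043, 0, 0.025], "rot": [0, 0, 0], "hand": 0}, {"travel": [0.043, 0, 0.025], "rot": [0, 0, 0], "hand": 0}, {"travel": [0.043, 0, 0.025], "rot": [0, 0, 0], "hand": 0}, {"travel": [0, 0, 0], "rot": [0, 0, 0], "hand": 0}]}}

```text
clock: 10.05
position: [511.4, -18.3, 193.0]
ee_rot: [0.79, -0.613, -0.001, 0.001]
contact_force: [-0.1, -0.5, 0.3]
gripper_width: 0.0
grasp_force: 0.0
```

```bash
python3 stay.py
```

```text
t 10.05 dock [ -1.3  37.2 193. ] F [-0.2 -0.5  0.3] tool in dock [[-0.003, -1.0, -0.004], [-1.0, 0.003, 0.0], [-0.0, 0.004, -1.0]] w 0 j [ 0.28  0.23 -0.32 -0.   -1.03 -0.03]
309 stay angle deg 47.96951564010171
```

Emit:
{"api": "servo_tool", "payload": {"motion": [{"travel": [0.036, 0, 0.03], "rot": [0, 0, 0], "hand": 0}, {"travel": [0.036, 0, 0.03], "rot": [0, 0, 0], "hand": 0}, {"travel": [0.036, 0, 0.032], "rot": [0, 0, 0], "hand": 0}, {"travel": [0.029, 0, 0.042], "rot": [0, 0, 0], "hand": 0}, {"travel": [0.029, 0, 0.042], "rot": [0, 0, 0], "hand": 0}, {"travel": [0.029, 0, 0.042], "rot": [0, 0, 0], "hand": 0}, {"travel": [0.012, 0, 0.035], "rot": [0, 0, 0], "hand": 0}, {"travel": [0.012, 0, 0.035], "rot": [0, 0, 0], "hand": 0}, {"travel": [0, 0, 0], "rot": [0, 0, 0], "hand": 0}]}}

```text
clock: 10.85
position: [524.6, -70.2, 120.7]
ee_rot: [0.79, -0.613, -0.002, 0.001]
contact_force: [-0.7, 0.6, -0.1]
gripper_width: 0.2
grasp_force: 0.0
```

```bash
python3 stay.py
```

```text
t 10.85 dock [ -1.5 -16.3 120.7] F [-0.5  0.7 -0.1] tool in dock [[-0.002, -1.0, -0.004], [-1.0, 0.002, 0.001], [-0.001, 0.004, -1.0]] w 0 j [ 0.17  0.34 -0.37 -0.   -0.86  0.08]
163 stay angle deg 16.965739617258237
```

Emit:
{"api": "servo_tool", "payload": {"motion": [{"travel": [0.01, 0, 0.02], "rot": [0, 0, 0], "hand": 0}, {"travel": [0.008, 0, 0.02], "rot": [0, 0, 0], "hand": 0}, {"travel": [0.008, 0, 0.02], "rot": [0, 0, 0], "hand": 0}, {"travel": [0, 0, 0], "rot": [0, 0, 0], "hand": 0}]}}

```text
clock: 11.23
position: [527.1, -76.0, 107.2]
ee_rot: [0.79, -0.613, -0.001, 0.0]
contact_force: [0.3, 0.7, -0.1]
gripper_width: 0.3
grasp_force: 0.0
```

Emit:
{"api": "servo_tool", "payload": {"motion": [{"travel": [0, 0, 0.012], "rot": [0, 0, 0], "hand": 0}, {"travel": [0, 0, 0], "rot": [0, 0, 0], "hand": 0}]}}

```text
clock: 11.4
position: [527.3, -75.9, 104.7]
ee_rot: [0.79, -0.613, -0.0, 0.0]
contact_force: [0.1, 0.5, -0.5]
gripper_width: 0.1
grasp_force: 0.0
```

Emit:
{"api": "servo_tool", "payload": {"motion": [{"travel": [0, 0, 0.01], "rot": [0, 0, 0], "hand": 0}, {"travel": [0, 0, 0], "rot": [0, 0, 0], "hand": 0}]}}

```text
clock: 11.57
position: [527.8, -75.9, 102.8]
ee_rot: [0.791, -0.612, 0.0, -0.0]
contact_force: [-0.5, -0.1, 2.1]
gripper_width: 0.2
grasp_force: 0.7
```

Emit:
{"api": "servo_tool", "payload": {"motion": [{"travel": [0, 0, 0.012], "rot": [0, 0, 0], "hand": 0}, {"travel": [0, 0, 0], "rot": [0, 0, 0], "hand": 0}]}}

```text
clock: 11.73
position: [528.0, -75.9, 102.0]
ee_rot: [0.791, -0.612, 0.001, -0.0]
contact_force: [-4.1, 0.8, 14.8]
gripper_width: 0.0
grasp_force: 7.1
```

Emit:
{"api": "servo_tool", "payload": {"motion": [{"travel": [0, 0, 0.012], "rot": [0, 0, 0], "hand": 0}, {"travel": [0, 0, 0], "rot": [0, 0, 0], "hand": 0}, {"travel": [0, 0, 0], "rot": [0, 0, 0], "hand": 0}]}}

```text
clock: 11.98
position: [528.2, -76.0, 101.5]
ee_rot: [0.791, -0.612, 0.001, -0.0]
contact_force: [-9.0, 3.1, 27.6]
gripper_width: 0.1
grasp_force: 13.4
```

```bash
python3 stay.py
```

```text
t 11.98 dock [  0.5 -22.8 101.5] F [-7.9  5.2 27.6] tool in dock [[0.002, -1.0, 0.002], [-1.0, -0.002, -0.002], [0.002, -0.002, -1.0]] w 0 j [ 0.16  0.36 -0.39  0.   -0.81  0.09]
68 stay angle deg 14.482713971422678
```

Solid stop at the seated height. Retreat and check.

Emit:
{"api": "servo_tool", "payload": {"motion": [{"travel": [0, 0, -0.05], "rot": [0, 0, 0], "hand": 0}, {"travel": [0, 0, -0.12], "rot": [0, 0, 0], "hand": 0}, {"travel": [0, 0, -0.16], "rot": [0, 0, 0], "hand": 0}, {"travel": [0, 0, -0.16], "rot": [0, 0, 0], "hand": 0}, {"travel": [0, 0, -0.16], "rot": [0, 0, 0], "hand": 0}, {"travel": [0, 0, -0.16], "rot": [0, 0, 0], "hand": 0}, {"travel": [0, 0, 0], "rot": [0, 0, 0], "hand": 0}, {"travel": [0, 0, 0], "rot": [0, 0, 0], "hand": 0}, {"travel": [0, 0, 0], "rot": [0, 0, 0], "hand": 0}]}}

```text
clock: 12.78
position: [527.0, -75.6, 298.5]
ee_rot: [0.79, -0.613, -0.0, -0.0]
contact_force: [-0.3, -0.7, 0.4]
gripper_width: -0.1
grasp_force: 0.0
```

Run:
```python
from h import *
st()
p,d=get_image("scene");c=camera_params("scene");K,R,t=map(np.array,(c["camera_matrix"],c["R"],c["t"]))
W=(cloud(p,d,K,R,t)-O)@D
for a,b in((-36,-12),(-5,5),(30,50),(60,80)):
    m=(d>0)&(abs(W[...,0]+1)<10)&(W[...,1]>a)&(W[...,1]<b)&(W[...,2]>75)&(W[...,2]<130);print(a,b,m.sum(),np.round(np.percentile(W[m][:,2],[5,50,95]),1))
m2=(d>0)&(abs(W[...,0])<28)&(W[...,1]>-100)&(W[...,1]<80)&(W[...,2]>58)&(W[...,2]<66);print("pack y",np.percentile(W[m2][:,1],[1,99]))
cv2.imwrite("pics/s3.png",cv2.resize(p[190:310,220:400,::-1],(780,520),interpolation=cv2.INTER_CUBIC))
```

```text
t 12.78 dock [ -0.6 -22.2 298.5] F [-0.5 -0.6  0.4] tool in dock [[-0.001, -1.0, -0.0], [-1.0, 0.001, 0.001], [-0.001, 0.0, -1.0]] w 0 j [ 0.16  0.18 -0.1  -0.   -1.28  0.09]
-36 -12 78 [100.6 103.2 105.4]
-5 5 41 [ 75.8  94.7 103.7]
30 50 66 [ 79.8  95.5 104.6]
60 80 69 [ 80.2  95.9 103.9]
pack y [-65.13890332  60.32917745]
```

View pics/s3.png

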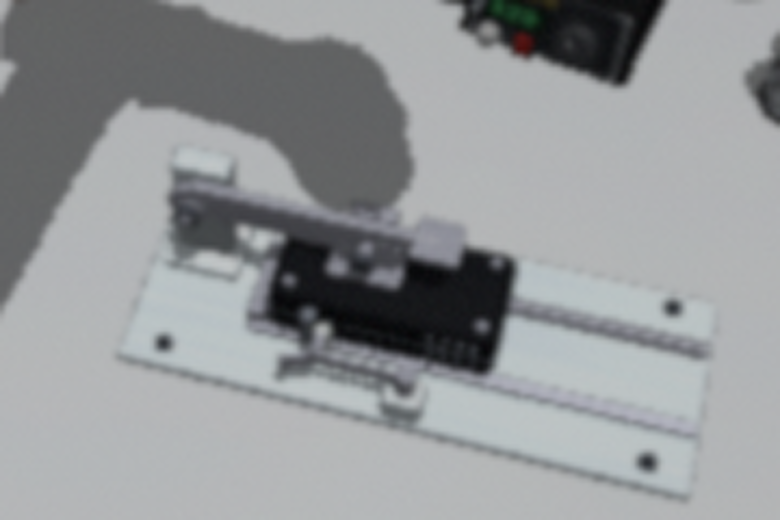

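The stay lies level over the bolt (slot at about (362,258) in the crop) with its tab at 103 mm, and the pack is home with the catch at rest.

```bash
python3 -c "
from bench import *
print(job_done())"
```

```text
the job is handed in; nothing more can be done
None
```

The job is handed in after about 13 s of robot time: the last scene picture shows the pack home, the catch at rest and the stay level over the bolt (tab at 103 mm), with the arm clear; no verdict came back.

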